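# Shut the incubator and hold the settled vials up level

## Task

The vials have just come out of the small bench incubator: push its door fully shut until the catch holds it. Then take the vial carrier by the grip on its handle, lift it out of its drip tray and hold it up level and still, about 10 cm above the bench, for inspection; the samples have settled, so do not tip it or lose a vial, and leave the tray and the other things on the bench where they are. Finish while still holding the carrier in the air; do not put it down or let go.

Things in the scene. Friction and masses are not known exactly. Their poses are not given: they have to be found in the camera images.
- incubator_door (a joint): door angle (rad) of a white bench incubator (280 wide, 180 deep, 296 high, fixed, front to the robot): 0 = shut, grows opening toward the robot, starts 0.5 to 1.0. Hinged on its left (+y). Swings freely, stays where left. At about 0.05 a sprung ball catch resists: push on with about 5 N; below about 0.015 it draws the door to 0, where it meets a rigid stop
- door_push (a point): on the flat outer face of the door's upper rail, a good place to push: 18 mm below the door's top edge, 24 mm from its free edge, 230 mm from the hinge axis. x axis points square into the door (into the chamber when shut), z up. Panel 26 mm thick, from z = 0.080 to 0.286; the incubator's roof is at 0.296
- door_handle (a point): middle of the upright steel bar handle on the door's outer face (bar 11 mm thick, about 100 mm long, 30 mm out from the face, straight below door_push; its upper end is at z = 0.235). Axes as door_push
- door_hinge (a point): point on the door's vertical hinge axis, half-way up the door and in the middle of its thickness, so the outer face lies 13 mm in front of the axis. Axes as door_push: from here the free edge lies along -y of the door
- carrier: aluminium vial carrier with a steel hoop handle: base 94 x 148 mm, 169 high, about 0.56 kg with its vials, standing in the drip tray. Origin: middle of its underside; y along its length and its handle, z up. Its upper plate, 48 to 52 mm up, has six holes in two rows of three (x = +-23.5, y = -40, 0, 40 mm), four of them filled
- carrier_grip (a point): centre of the grey grip sleeve on the carrier's handle, 160 mm above its underside: 74 mm long along the carrier's y, 16 mm wide across (x), 18 mm high. Take it from above across its 16 mm; the vial caps below end 54 mm under this point. Axes as carrier
- tray: loose shallow steel drip tray 110 x 164 x 14 mm, walls and floor 3 mm, about 0.6 kg, in which the carrier stands with 5 mm play all round. Origin: middle of its underside; y along its length
- vial_a: glass sample vial with a white screw cap, 26 mm thick (cap 29), 98 mm high, about 50 g, standing loose in a hole of the carrier on its base plate. Origin: middle of its underside; z along the vial
- vial_b: glass sample vial with a white screw cap, 26 mm thick (cap 29), 98 mm high, about 50 g, standing loose in a hole of the carrier on its base plate. Origin: middle of its underside; z along the vial
- vial_c: glass sample vial with a white screw cap, 26 mm thick (cap 29), 98 mm high, about 50 g, standing loose in a hole of the carrier on its base plate. Origin: middle of its underside; z along the vial
- vial_d: glass sample vial with a white screw cap, 26 mm thick (cap 29), 98 mm high, about 50 g, standing loose in a hole of the carrier on its base plate. Origin: middle of its underside; z along the vial
- petri_dish: bystander: glass petri dish, 64 mm wide, 18 high; origin under its middle
- timer: bystander: lab timer, 64 x 64 x 20 mm; origin under its middle
- tape_roll: bystander: roll of tape lying flat, 68 mm wide, 19 high; origin under its middle
- funnel: bystander: funnel standing on its rim, 69 mm wide, 80 high; origin under its middle
- micropipette: bystander: lying micropipette, 202 mm long along its y, 28 high; origin under its middle
- jar: bystander: small sample jar with a screw cap, 33 mm wide, 55 high; origin under its middle
Mind the look-alikes: they are no part of the job. What is shaped like the vial_d but pink is not meant.

How it is judged:
On the way, in this order (a step that is already met when the one before it is completed fails the run):
1. the incubator door is shut, seated on its catch (value of joint incubator_door below 0.01 rad and height (world z) of carrier below 0.02 m), for 0.3 s.
2. the carrier is held by its grip in the air, level and still, with its vials (height (world z) of carrier between 0.06 and 0.17 m and angle between carrier's own z axis and vertical below 0.08 rad and linear speed of carrier below 0.02 m/s and angular speed of carrier below 0.12 rad/s and contact force between the fingers and carrier above 2 N and distance between the grasp point and carrier_grip below 0.045 m and contact force between carrier and tray below 0.05 N and distance between each of vial_a, vial_b, vial_c, vial_d and carrier below 0.06 m), for 1 s.
At the end, for the whole second after the job is handed in: Door seated (under 0.01 rad); carrier held by the grip sleeve, underside 60 to 170 mm above the bench (aim for 100), tilt under 0.08 rad, still (under 20 mm/s and 0.12 rad/s), nothing but the fingers carrying it, all four vials in their holes (all of step 2 and value of joint incubator_door below 0.01 rad); the arm keeps its last pose, push and grip.
It fails at once if the carrier is tipped by more than 0.2 rad (angle between carrier's own z axis and vertical above 0.2 rad).
It fails at once if a vial falls over or leaves its carrier (angle between any of vial_a, vial_b, vial_c, vial_d's own z axis and vertical above 0.35 rad or distance between any of vial_a, vial_b, vial_c, vial_d and carrier above 0.08 m).
It fails at once if the drip tray is dragged by more than 30 mm or lifted with the carrier (distance of tray from where it was at the start of the episode above 0.03 m or height (world z) of tray above 0.02 m).
It fails at once if another thing on the bench is shifted by more than 30 mm (distance of any of petri_dish, timer, tape_roll, funnel, micropipette, jar from where it was at the start of the episode above 0.03 m).
It also fails if it takes over 56 s, if anything falls off the work surface, if the arm or the gripper's body presses on something with over 40 N, if the wrist force passes 120 N, or if a joint passes its speed limit or range.

## Robot

A 7-joint arm with a two-finger parallel gripper is mounted at the origin on a cart in front of the work surface, level with it; the furniture and walls round the work are solid. World frame = base frame: x ahead of the robot, y to its left, z up, the work surface at z = 0. Lengths are in m, angles in rad, forces in N, time in s.
With the tool pointing down it reaches from about 0.35 to 0.9 m from the base axis. Payload 19.9 kg.
Tool frame: the origin (TCP) lies midway between the tips of the shut fingers; the grasp point (between the pads) lies 19 mm behind it; y points along the fingers, x is the direction in which the jaws open and shut, and the axes are right-handed (so a half turn about y gives the same grasp; the last joint's range is limited). The gripper opens to 94 mm and grips with 3 to 60 N. Pads are 16 mm wide; open, the fingers measure 119 mm over their backs; the gripper's body (75 mm by 177 mm) begins 78 mm behind the grasp point.
Start: joints at [-1.262, 0.417, -0.01, 1.614, 0.005, 1.111, -0.053], TCP at [0.215, 0.587, 0.166] pointing down, gripper open.
Joint ranges: [-2.81, 2.81], [-0.39, 2.02], [-1.27, 1.25], [0.06, 2.57], [-1.19, 4.33], [0.19, 2], [-2.82, 2.82]. Speed limits (rad/s): [1.89, 1.89, 2.39, 2.39, 3.01, 3.01, 3.01].

## Interface

Orientations are given as [roll, pitch, yaw] about the fixed x, y, z axes, in that order (R = Rz(yaw) Ry(pitch) Rx(roll)).
In Python, from cell import * gives the robot as it stands. The module is installed in compiled form; this text tells all that it offers.
- The arm moves only by the shell command python3 -m creep 'ROWS'. ROWS is JSON, a list of rows, each a list of 7 numbers: the turn, a rotation vector about the world's x, y, z in degrees, then the shift along the world's x, y, z in m, then the closure, from -1 (fully open) to 1 (shut), so that 0 is half open. A call has 1 to 12 rows; each row shifts and turns the commanded pose from where the row before left it; what a row does not reach is not made up. A row lasts 1/8 s, in which the tool goes at most 62.5 mm and 10.7 degrees, less where a joint would pass 70% of its speed; a pose out of reach is approached as far as the arm can. A call is refused whole if a number of a shift passes 0.0625 or a number of a turn 10.7, either way. A call with a gripper value outside its range is refused whole. The fingers move at their own pace and stop on an object; the grip force is fixed at half the most. Time passes only in rows, so rows that do not move let the fingers close. It gives the time, the measured TCP pose, the force and the opening at its end, in the units of the state.
- read_state(): the state, without advancing time (a new reading comes with each control period).
- camera(name): name is "scene" or "top" or "wrist"; returns the picture (400x640x3 uint8, red, green, blue); there is no depth.
- camera_info(name): a dict with "fx", "fy", "cx", "cy" (pixels), "k1" (the pictures are not rectified: a ray, as slopes to the right and down, at radius r is drawn at 1 + k1 r^2 times it, then the intrinsics apply), "cam_to_world" (4x4, takes a point from camera to world coordinates); the wrist camera has in their place "tool_from_camera" (4x4, takes a point from camera to tool coordinates, whose origin is the TCP and whose axes are the tool frame's). Camera axes: x right, y down, z forward; pixel columns grow to the right and rows downward; lengths in m; the calibration is good to about 2 mm. A picture is of the moment at which its call begins: read the wrist's pose just before it. camera_info takes no time and is no camera call.
- sign_off(): hands the job in, once; it reports no verdict.
Trained networks look in the newest picture that a camera, given by its name, has taken for a name from the list of things; names that differ only in an ending like _2 or _b are one class to them, and where a whole thing is asked for, a point or a joint stands for the part that bears it (a point fixed in the world has none). Each returns a list of dicts, best first, with "score" (0 to 1); they miss things now and then, are a little off and sometimes report something else, mostly with a low value. They report only what shows in the picture. A call takes as long as a camera call. They do not tell look-alikes from the thing itself.
- search_frame(camera, thing): "at" ([column, row] in pixels, amid what is visible of it).
- cut_out(camera, thing): "region" (400x640 bool, what is visible of it) and "at" ([column, row] in pixels, amid what is visible of it).
The state is a dict: "t": time; "q": joint angles; "joint_velocities": joint speeds; "tau": joint torques, N m; "tcp_pos": TCP position; "tcp_rot": TCP orientation; "force": force on the tool from outside, world axes, zero at the start; "ft_torque": the same for the moment, N m; "finger_gap": finger opening in m.
Only numpy, scipy, OpenCV 4.12 (cv2) and the standard library are available. Lean on these libraries where they do the work, as an engineer would, in place of code of your own. Each camera call takes 0.05 s, during which the arm holds its last target.

## Working session

There is one attempt and no reset: what is moved stays moved. The work goes in short steps, Python scripts to look and compute and a shell command to move; the robot and the scene stay as the last step left them, time stands still between calls to the robot, and variables do not carry over. Pictures are saved under pics/ and viewed, and the job is handed in when it is done.

```bash
mkdir -p pics; python3 - <<'E'
from cell import *
import cv2
for n in ["scene","top","wrist"]:
    cv2.imwrite(f"pics/{n}0.png",camera(n)[:,:,::-1])
    i=camera_info(n); print(n,i)
s=read_state(); print(s)
E
```

```text
scene {'fx': 390.6497365982073, 'fy': 390.6497365982073, 'cx': 323.7357978302941, 'cy': 198.05437704111753, 'k1': 0.02170057104350329, 'cam_to_world': array([[ 0.4041711 , -0.4340226 ,  0.80515222, -0.44697666],
       [-0.91466732, -0.19699832,  0.35295235, -0.49857883],
       [ 0.00542434, -0.87909956, -0.47660732,  0.7750862 ],
       [ 0.        ,  0.        ,  0.        ,  1.        ]])}
top {'fx': 372.4803041887477, 'fy': 372.4803041887477, 'cx': 321.46306811581854, 'cy': 198.32874634682108, 'k1': 0.01191362956289568, 'cam_to_world': array([[-0.02696725, -0.99815047,  0.0544831 ,  0.49855375],
       [-0.999393  ,  0.02571815, -0.02349911, -0.03522841],
       [ 0.02205445, -0.05508374, -0.99823814,  1.36065709],
       [ 0.        ,  0.        ,  0.        ,  1.        ]])}
wrist {'fx': 292.7967683370212, 'fy': 292.7967683370212, 'cx': 315.4180642756418, 'cy': 200.61144282461453, 'k1': -0.023315114554914636, 'tool_from_camera': array([[ 9.99998727e-01,  2.18228630e-04, -1.58039340e-03,
        -8.64887239e-05],
       [ 1.57607077e-03, -2.88821592e-01,  9.57381640e-01,
      
[... 189 characters left out ...]
)}
{'t': 0.15, 'q': array([-1.26151536,  0.41785889, -0.01026393,  1.61402287,  0.00472355,
        1.11066581, -0.05296847]), 'joint_velocities': array([-1.75190965e-03, -6.36264622e-04, -1.86444579e-05, -1.10178047e-03,
        8.89178092e-04, -6.53703425e-04,  8.95080881e-04]), 'tau': array([ 9.55942742e-04, -8.51529050e+01,  6.38725497e-01, -4.26131380e+01,
       -4.88174334e-02,  1.71791995e-02,  4.70191856e-05]), 'tcp_pos': array([0.21470279, 0.58663167, 0.16556091]), 'tcp_rot': array([-1.57091076e+00,  9.26315851e-04,  1.22002919e+00]), 'force': array([ 0.27364116,  0.14786196, -0.23415332]), 'ft_torque': array([0.01987854, 0.01350859, 0.00502222]), 'finger_gap': 0.09387300515953327}
```

View pics/scene0.png

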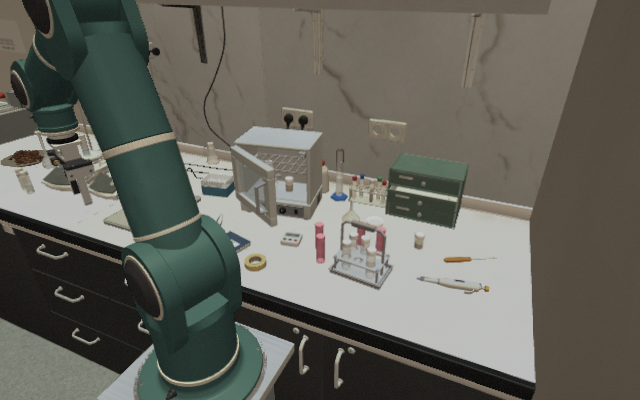

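View pics/top0.png

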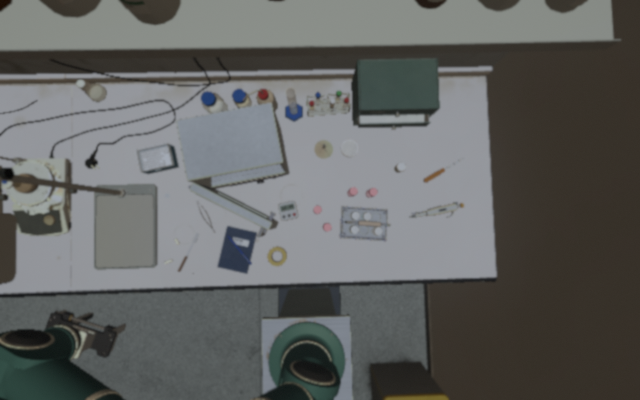

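The scene shows the incubator with its door open (door around 255,180), and the carrier at (362,255). The pink look-alike vials stand left of it and behind it. In the top view the door's free edge is near (272,222) and the carrier near (365,223). Next I'll measure these.

```bash
cat > h.py <<'E'
from cell import *
import numpy as np, cv2
def K(i): return np.array([[i['fx'],0,i['cx']],[0,i['fy'],i['cy']],[0,0,1.]])
def c2w(n,i):
    if 'cam_to_world' in i: return i['cam_to_world']
    s=read_state(); from scipy.spatial.transform import Rotation as R
    T=np.eye(4);T[:3,:3]=R.from_euler('xyz',s['tcp_rot']).as_matrix();T[:3,3]=s['tcp_pos']
    return T@i['tool_from_camera']
def ray(n,uv):
    i=camera_info(n);T=c2w(n,i)
    p=cv2.undistortPoints(np.array([[uv]],float),K(i),np.array([i['k1'],0,0,0.]))[0,0]
    return T[:3,3],T[:3,:3]@np.array([p[0],p[1],1])
def onz(n,uv,z):
    o,d=ray(n,uv);return o+d*(z-o[2])/d[2]
def proj(n,P):
    i=camera_info(n);T=np.linalg.inv(c2w(n,i));P=np.atleast_2d(np.array(P,float))
    q=P@T[:3,:3].T+T[:3,3]
    return cv2.projectPoints(q,np.zeros(3),np.zeros(3),K(i),np.array([i['k1'],0,0,0.]))[0][:,0]
def tri(ra,rb):
    A=[];b=[]
    for o,d in (ra,rb):
        d=d/np.linalg.norm(d);M=np.eye(3)-np.outer(d,d);A.append(M);b.append(M@o)
    x=np.linalg.lstsq(np.vstack(A),np.hstack(b),rcond=None)[0]
    return x,[np.linalg.norm(np.cross(x-o,d/np.linalg.norm(d))) for o,d in (ra,rb)]
E
python3 - <<'E'
from h import *
np.set_printoptions(precision=4,suppress=True)
for n in ["scene","top"]:
    im=camera(n)
    cv2.imwrite(f"pics/{n}1.png",im[:,:,::-1])
    for t in ["carrier","carrier_grip","door_push","door_handle","door_hinge","vial_a","tray","petri_dish","timer","tape_roll","funnel","micropipette","jar"]:
        print(n,t,[(round(d['score'],2),np.round(d['at'],1).tolist(),np.round(onz(n,d['at'],0.02 if t not in('carrier_grip',) else .16),3).tolist()) for d in search_frame(n,t)[:6]])
c=camera("top")[150:270,170:400]; cv2.imwrite("pics/topc.png",cv2.resize(c,None,fx=3.4,fy=3.4,interpolation=cv2.INTER_CUBIC)[:,:,::-1])
c=camera("scene")[110:300,220:450]; cv2.imwrite("pics/scenec.png",cv2.resize(c,None,fx=3,fy=3,interpolation=cv2.INTER_CUBIC)[:,:,::-1])
E
```

```text
scene carrier [(0.8, [361.8, 260.0], [0.505, -0.213, 0.02])]
scene carrier_grip [(0.57, [361.5, 260.5], [0.326, -0.266, 0.16])]
scene door_push [(0.67, [251.1, 184.1], [0.815, 0.398, 0.02])]
scene door_handle [(0.59, [256.3, 185.2], [0.815, 0.372, 0.02])]
scene door_hinge [(0.55, [252.5, 181.1], [0.842, 0.409, 0.02])]
scene vial_a [(0.82, [318.6, 248.8], [0.503, -0.065, 0.02]), (0.78, [371.8, 258.4], [0.526, -0.239, 0.02]), (0.6, [364.3, 246.3], [0.578, -0.197, 0.02]), (0.58, [352.3, 241.5], [0.588, -0.151, 0.02]), (0.58, [318.6, 224.1], [0.64, -0.002, 0.02]), (0.56, [378.3, 239.0], [0.638, -0.226, 0.02])]
scene tray [(0.7, [362.3, 276.2], [0.432, -0.24, 0.02])]
scene petri_dish [(0.43, [374.7, 222.6], [0.734, -0.184, 0.02]), (0.35, [353.0, 242.0], [0.586, -0.154, 0.02])]
scene timer [(0.52, [291.0, 240.9], [0.506, 0.039, 0.02])]
scene tape_roll [(0.71, [255.6, 259.8], [0.369, 0.091, 0.02]), (0.4, [254.8, 184.6], [0.817, 0.381, 0.02])]
scene funnel [(0.7, [348.1, 215.6], [0.74, -0.078, 0.02]), (0.28, [370.4, 258.2], [0.525, -0.235, 0.02])]
scene micropipette [(0.8, [458.8, 284.5], [0
[... 582 characters left out ...]
 0.02]), (0.4, [353.3, 227.7], [0.463, -0.178, 0.02])]
top tray [(0.77, [354.9, 237.0], [0.43, -0.183, 0.02]), (0.4, [355.0, 226.0], [0.469, -0.185, 0.02])]
top petri_dish [(0.82, [350.8, 149.2], [0.748, -0.178, 0.02]), (0.42, [399.9, 165.4], [0.684, -0.355, 0.02]), (0.29, [364.6, 223.9], [0.476, -0.22, 0.02])]
top timer [(0.82, [290.3, 211.3], [0.528, 0.046, 0.02])]
top tape_roll [(0.65, [364.5, 221.9], [0.483, -0.219, 0.02]), (0.62, [277.4, 252.9], [0.381, 0.096, 0.02])]
top funnel [(0.64, [324.8, 147.5], [0.756, -0.084, 0.02])]
top micropipette [(0.83, [440.3, 209.7], [0.519, -0.496, 0.02]), (0.2, [376.8, 230.9], [0.449, -0.263, 0.02])]
top jar [(0.6, [398.3, 164.0], [0.69, -0.35, 0.02])]
```

View pics/topc.png

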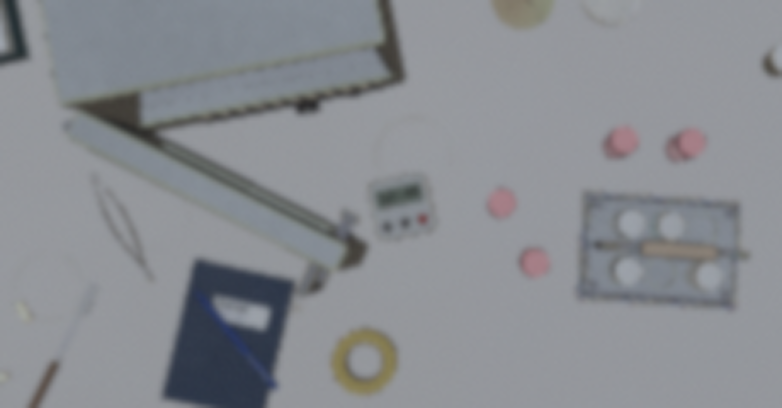

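View pics/scenec.png

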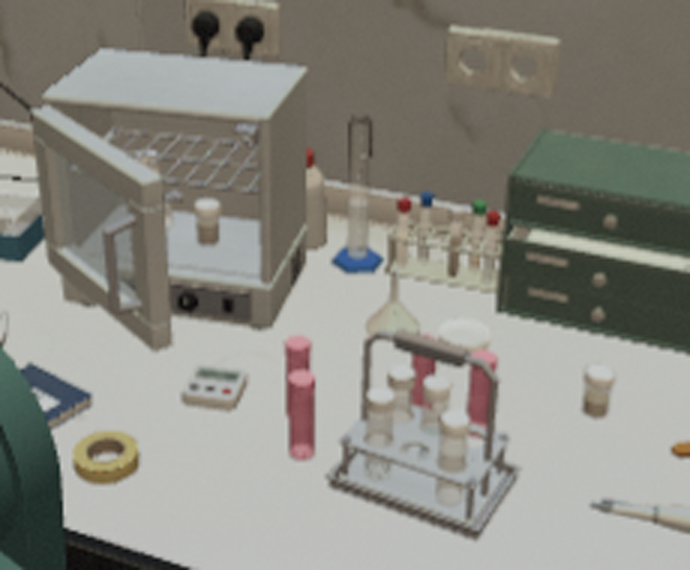

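```bash
python3 - <<'E'
from h import *
np.set_printoptions(precision=4,suppress=True)
tc=lambda x,y:(170+(x+.5)/3.4-.5,150+(y+.5)/3.4-.5)
sc=lambda x,y:(220+(x+.5)/3-.5,110+(y+.5)/3-.5)
P={}
for k,(x,y) in dict(fo=(332,268),fi=(348,240),ho=(66,135),hi=(80,112)).items():
    P[k]=onz("top",tc(x,y),.286);print(k,P[k])
for k,(x,y) in dict(rl=(65,103),rr=(385,42)).items():
    P[k]=onz("top",tc(x,y),.296);print(k,P[k])
for k,(x,y) in dict(fo=(158,183),ho=(40,108)).items(): print('scene',k,onz("scene",sc(x,y),.286))
for k,(x,y) in dict(rl=(45,97),rr=(270,125)).items(): print('scene',k,onz("scene",sc(x,y),.296))
print('grip',tri(ray("top",tc(680,250)),ray("scene",sc(430,347))))
print('grip top z.16',onz("top",tc(680,250),.16),onz("scene",sc(430,347),.16))
for q in [(645,249),(717,252)]: print('gend',onz("top",tc(*q),.169))
for q in [(395,338),(466,357)]: print('gend sc',onz("scene",sc(*q),.163))
t=np.array([onz("top",tc(*q),.014)[:2] for q in [(585,192),(740,203),(735,307),(578,298)]]);print(t,t.mean(0))
t=np.array([onz("scene",sc(*q),.01)[:2] for q in [(328,482),(478,530),(520,468)]]);print(t,(t[0]+t[2])/2)
d=P['fi']-P['hi'];
for a,b in (('ho','fo'),('hi','fi'),('rl','rr')):
    d=P[b]-P[a];print(a,b,np.linalg.norm(d),np.degrees(np.arctan2(d[0],-d[1])))
print(proj("top",[[.6,0,0]]))
E
```

```text
fo [0.4747 0.0971 0.286 ]
fi [0.4979 0.0832 0.286 ]
ho [0.5928 0.3184 0.286 ]
hi [0.6119 0.3065 0.286 ]
rl [0.6187 0.3157 0.296 ]
rr [0.664  0.0477 0.296 ]
scene fo [0.4735 0.0744 0.286 ]
scene ho [0.598  0.3046 0.286 ]
scene rl [0.6086 0.3038 0.296 ]
scene rr [0.6389 0.0291 0.296 ]
grip (array([ 0.4801, -0.2168,  0.1638]), [np.float64(0.000642247843149402), np.float64(0.0006422478431492349)])
grip top z.16 [ 0.4798 -0.2167  0.16  ] [ 0.4863 -0.2155  0.16  ]
gend [ 0.4818 -0.1824  0.169 ]
gend [ 0.4772 -0.2502  0.169 ]
gend sc [ 0.4832 -0.1802  0.163 ]
gend sc [ 0.4791 -0.2541  0.163 ]
[[ 0.5419 -0.1395]
 [ 0.5259 -0.3047]
 [ 0.4156 -0.2953]
 [ 0.4298 -0.1287]] [ 0.4783 -0.217 ]
[[ 0.4274 -0.1344]
 [ 0.4204 -0.2951]
 [ 0.5304 -0.3073]] [ 0.4789 -0.2208]
ho fo 0.2507940905408706 -28.08499727410956
hi fi 0.2507604950129099 -27.05449827848756
rl rr 0.2718197032373441 9.573913440308571
[[302.8922 191.3863]]
```

```bash
python3 -m creep '[[0,0,0,0,0,0.03,1],[0,0,0,0,0,0.03,1],[0,0,-7,0.019,-0.044,0.01,1],[0,0,-7,0.019,-0.044,0.01,1],[0,0,-7,0.019,-0.044,0.01,1],[0,0,-7,0.019,-0.044,0.01,1],[0,0,-7,0.019,-0.044,0.01,1],[0,0,-7,0.019,-0.044,0.01,1],[0,0,-7,0.019,-0.044,0.01,1],[0,0,-7,0.019,-0.044,0.01,1],[0,0,-7,0.019,-0.044,0.01,1],[0,0,-7,0.019,-0.044,0.01,1]]'
python3 - <<'E'
from h import *
s=read_state();print(s['t'],s['tcp_pos'],s['tcp_rot'],s['force'],s['finger_gap'])
for n in ["scene","top"]: cv2.imwrite(f"pics/{n}2.png",camera(n)[:,:,::-1])
E
```

```text
t: 3.15
tcp_pos: [0.4052, 0.1454, 0.3266]
tcp_rot: [-1.57, -0.0, -0.006]
force: [0.6, 0.8, 1.1]
finger_gap: 0.0006
3.15 [0.40516517 0.14536332 0.32656296] [-1.57026591e+00 -3.37922511e-04 -5.69721422e-03] [0.62138445 0.82508517 1.07299277] 0.0005945532960571692
```

View pics/scene2.png

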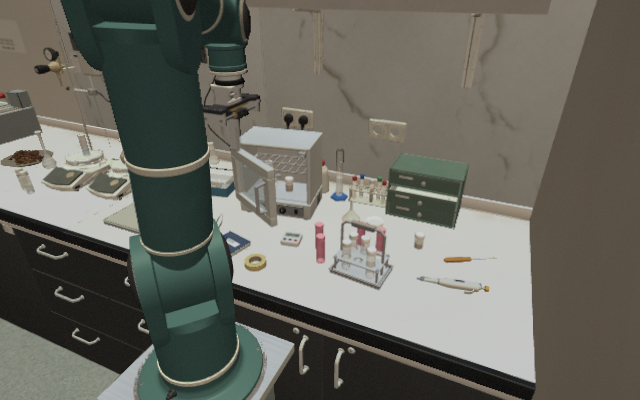

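The arm is clear in front of the door, which is unmoved (handle around 258,185). Now I'll descend and approach the push point.

```bash
python3 -m creep '[[0,0,0,0,0,-0.034,1],[0,0,0,0,0,-0.034,1],[0,0,0,0.02,-0.009,0,1],[0,0,0,0.02,-0.009,0,1],[0,0,0,0.01,-0.005,0,1],[0,0,0,0,0,0,1]]'
python3 - <<'E'
from h import *
s=read_state();print(s['t'],s['tcp_pos'],s['force'])
n="top";i=camera(n)
cv2.imwrite(f"pics/{n}3.png",cv2.resize(i[130:270,170:400],None,fx=3.4,fy=3.4,interpolation=cv2.INTER_CUBIC)[:,:,::-1])
cv2.imwrite("pics/w3.png",camera("wrist")[:,:,::-1])
E
```

```text
t: 4.0
tcp_pos: [0.4548, 0.1239, 0.2579]
tcp_rot: [-1.571, 0.0, -0.002]
force: [-0.5, -0.7, 0.2]
finger_gap: 0.0007
4.0 [0.45479772 0.12387094 0.25786305] [-0.4995046  -0.71686477  0.23034313]
```

View pics/w3.png

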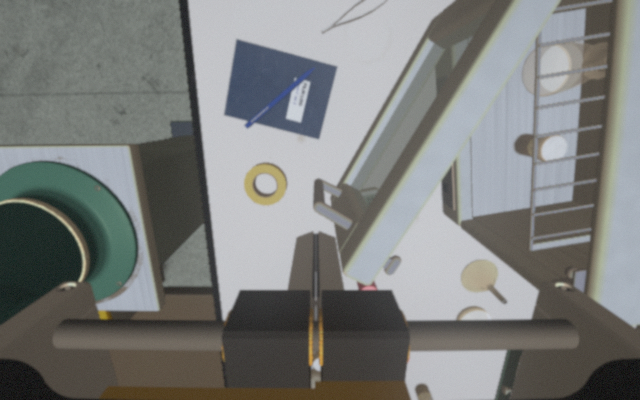

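View pics/top3.png

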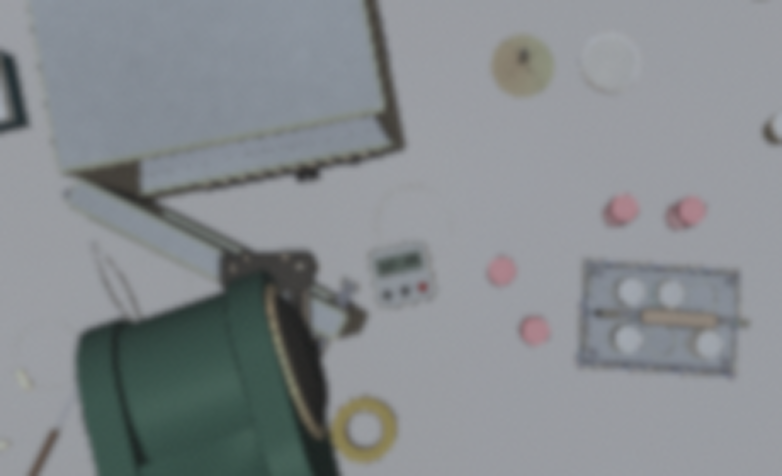

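Wrist view: fingertips at (318,235), door's free top corner near (345–378,280), handle at (330,200). I'll measure the door corner from here.

```bash
python3 - <<'E'
from h import *
i=camera("wrist")
for uv in [(343,277),(378,283),(462,80),(500,0),(555,0)]: print(uv,onz("wrist",uv,.286))
print(proj("wrist",[[.4548,.1239,.258]]))
cv2.imwrite("pics/w4.png",cv2.resize(i[150:310,240:440],None,fx=3.5,fy=3.5,interpolation=cv2.INTER_CUBIC)[:,:,::-1])
E
```

```text
(343, 277) [0.47486156 0.09225227 0.286     ]
(378, 283) [0.50103216 0.08710274 0.286     ]
(462, 80) [0.54376699 0.22765185 0.286     ]
(500, 0) [0.56011934 0.27072343 0.286     ]
(555, 0) [0.59230781 0.27138396 0.286     ]
[[315.75885411 223.13686314]]
```

View pics/w4.png

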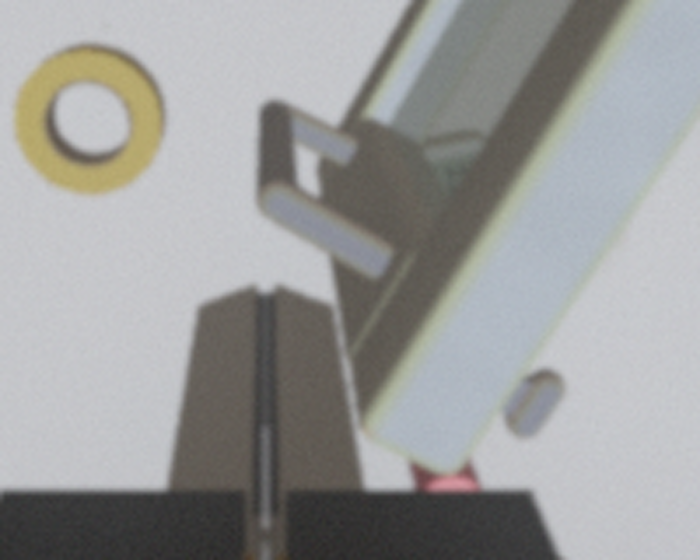

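```bash
python3 -m creep '[[0,0,0,0.01,-0.006,0,1],[0,0,0,0.01,-0.005,0,1],[0,0,0,0.017,-0.009,0,1],[0,0,0,0.017,-0.009,0,1],[0,0,0,0.017,-0.006,0,1],[0,0,0,0.017,-0.006,0,1],[0,0,0,0.014,-0.003,0,1],[0,0,0,0.012,-0.002,0,1],[0,0,0,0,0,0,1]]'
python3 - <<'E'
from h import *
s=read_state();print(s['t'],s['tcp_pos'],s['force'])
n="top";i=camera(n)
cv2.imwrite(f"pics/{n}5.png",cv2.resize(i[130:270,170:400],None,fx=3.4,fy=3.4,interpolation=cv2.INTER_CUBIC)[:,:,::-1])
cv2.imwrite("pics/w5.png",camera("wrist")[:,:,::-1])
E
```

```text
t: 5.28
tcp_pos: [0.5693, 0.0777, 0.2577]
tcp_rot: [-1.571, 0.0, -0.002]
force: [-0.1, 0.1, -0.7]
finger_gap: 0.0008
5.275 [0.56927386 0.07773586 0.25774807] [-0.11308908  0.07732632 -0.69071969]
```

View pics/w5.png

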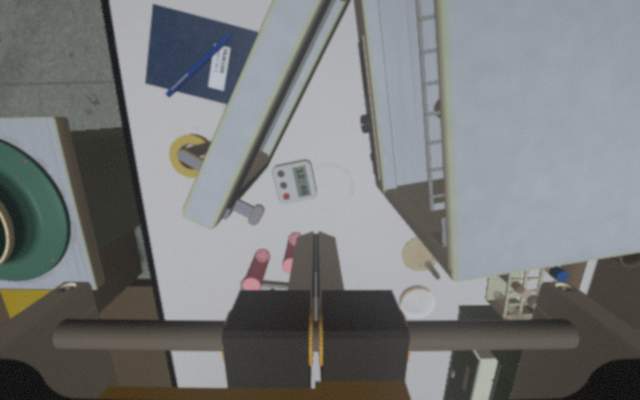

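View pics/top5.png

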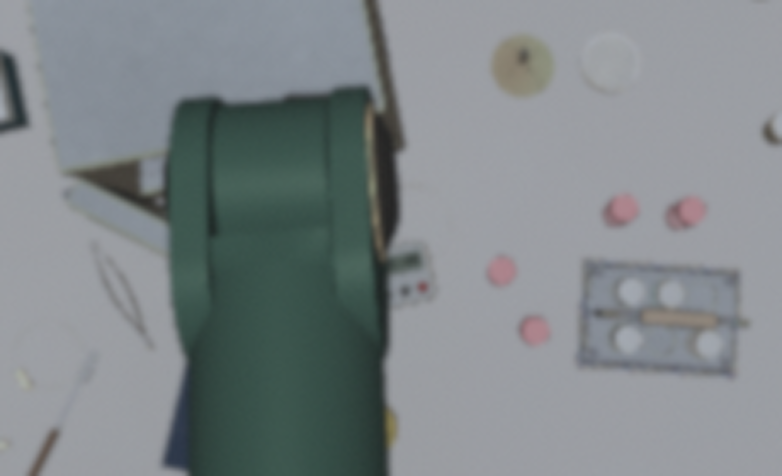

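The finger is past the door: the free corner now shows at (183–215,215), left of the fingers. I'll check whether the door moved.

```bash
python3 - <<'E'
from h import *
camera("wrist")
for uv in [(184,213),(212,226),(268,0),(325,0)]: print(uv,onz("wrist",uv,.286))
for uv in [(352,0),(444,180),(455,277)]: print('roof',uv,onz("wrist",uv,.296))
i=camera("scene");cv2.imwrite("pics/s5.png",cv2.resize(i[110:300,200:430],None,fx=3,fy=3,interpolation=cv2.INTER_CUBIC)[:,:,::-1])
E
```

```text
(184, 213) [0.47810719 0.09605529 0.286     ]
(212, 226) [0.49656368 0.08642955 0.286     ]
(268, 0) [0.54217995 0.22375214 0.286     ]
(325, 0) [0.57448912 0.22362523 0.286     ]
roof (352, 0) [0.58870309 0.22041116 0.296     ]
roof (444, 180) [0.6500836 0.1213928 0.296    ]
roof (455, 277) [0.66681921 0.05170178 0.296     ]
```

View pics/s5.png

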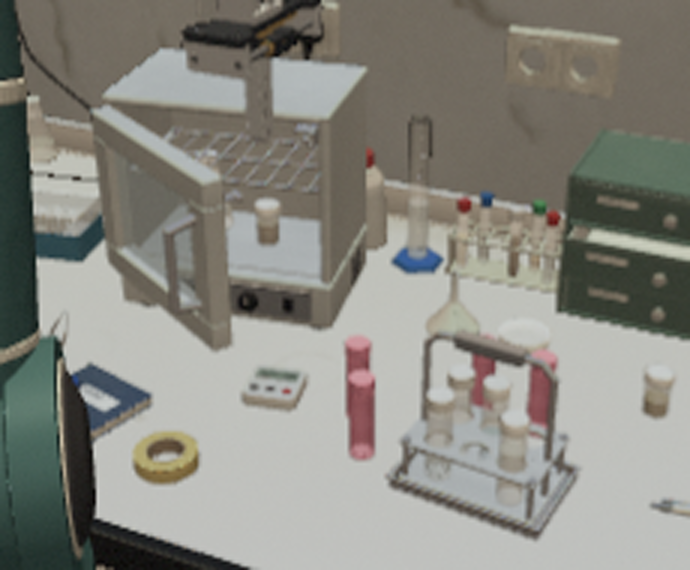

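```bash
python3 - <<'E'
from h import *
camera("scene")
s=read_state();p=s['tcp_pos'];print(p,s['q'])
for dz in (0,.02,.04): print(proj("scene",p+[0,0,dz]),proj("wrist",p+[0,0,dz]))
# door corner triangulation scene vs wrist
S=lambda x,y:(200+(x+.5)/3-.5,110+(y+.5)/3-.5)
print('corner outer',tri(ray("scene",S(220,185)),ray("wrist",(184,213))))
print('roof corner front R',tri(ray("scene",S(335,125)),ray("wrist",(455,277))))
print('finger tip scene', S(258,135), onz("scene",S(258,135),.258))
E
```

```text
[0.5684738  0.07814471 0.25818754] [-0.6377853   0.27946105  0.55650972  1.64334056 -0.15384413  1.26263615
 -0.05325366]
[[286.7705677  167.24341858]] [[315.01334356 222.59840618]]
[[286.52204523 161.54618048]] [[314.95434814 232.50541311]]
[[286.26934511 155.76087857]] [[314.88381491 244.353179  ]]
corner outer (array([0.4790242 , 0.08594139, 0.27845078]), [np.float64(0.008748266747540683), np.float64(0.008748266747540812)])
roof corner front R (array([0.67601923, 0.04134984, 0.28016149]), [np.float64(0.000587673480936645), np.float64(0.00058767348093569)])
finger tip scene (285.6666666666667, 154.66666666666666) [0.66196046 0.1334525  0.258     ]
```

```bash
python3 - <<'E'
from h import *
i=camera("scene");cv2.imwrite("pics/s6.png",cv2.resize(i[105:185,235:335],None,fx=7,fy=7,interpolation=cv2.INTER_CUBIC)[:,:,::-1])
i=camera("wrist");cv2.imwrite("pics/w6.png",cv2.resize(i[210:310,270:370],None,fx=6,fy=6,interpolation=cv2.INTER_CUBIC)[:,:,::-1])
E
```

```text
(no output)
```

View pics/s6.png

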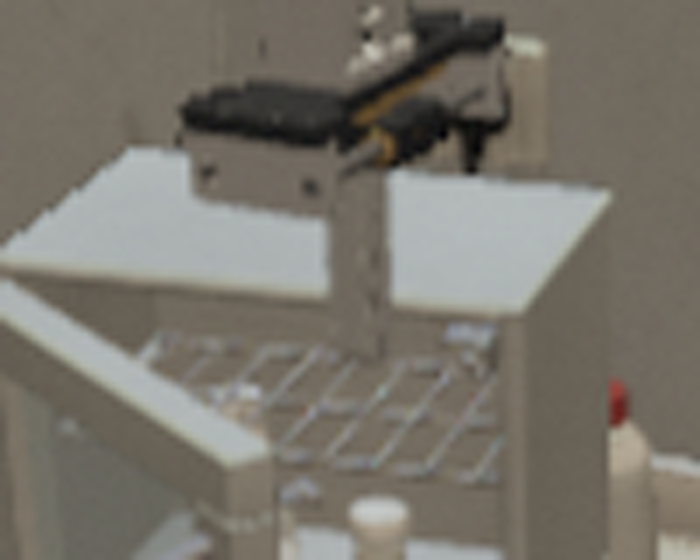

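View pics/w6.png

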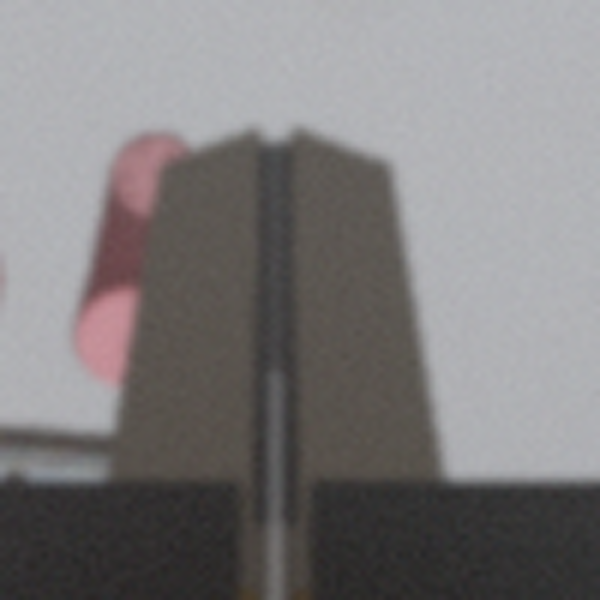

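The finger tips appear higher in both images than the reported TCP: row 155 in scene against 167 expected, and row 232 in wrist against 223. That would put them over the door's top edge. I'll check the wrist pose against known heights.

```bash
python3 - <<'E'
from h import *
from scipy.spatial.transform import Rotation as R
i=camera_info("wrist");Tc=i['tool_from_camera']
def r(p,rot,uv):
    T=np.eye(4);T[:3,:3]=R.from_euler('xyz',rot).as_matrix();T[:3,3]=p;T=T@Tc
    q=cv2.undistortPoints(np.array([[uv]],float),K(i),np.array([i['k1'],0,0,0.]))[0,0]
    return T[:3,3],T[:3,:3]@np.array([q[0],q[1],1])
p1=([.4548,.1239,.2579],[-1.571,0,-.002]);p2=([.5693,.0777,.2577],[-1.571,0,-.002])
print(r(*p1,(300,200)))
for k,a,b in [('door outer corner',(343.5,277),(184,213)),('door inner',(378,284),(212,226)),('book corner',(326,139),(228,102)),('tape',(265,184),(188,156)),('book cornerTL',(237,40),(153,4))]:
    print(k,tri(r(*p1,a),r(*p2,b)))
    print('   top-ish pix', )
# tip as function of height
s=read_state();p=s['tcp_pos']
for dz in (0,.01,.02,.03,.04): print(dz,proj("wrist",p+[0,.008,dz]),proj("wrist",p+[0,-.008,dz]))
tc=lambda x,y:(170+(x+.5)/3.4-.5,150+(y+.5)/3.4-.5)
print('book TL,TR top',onz("top",tc(200,260),.008),onz("top",tc(295,282),.008))
E
```

```text
(array([0.45549881, 0.20836149, 0.47575096]), array([-0.05413122, -0.28852821, -0.9573917 ]))
door outer corner (array([0.47672306, 0.09286592, 0.28368946]), [np.float64(0.0022341698625952195), np.float64(0.0022341698625954034)])
   top-ish pix
door inner (array([0.5000582 , 0.08909438, 0.29192857]), [np.float64(0.0004897717766991995), np.float64(0.000489771776698907)])
   top-ish pix
book corner (array([0.4674379 , 0.17520543, 0.11387544]), [np.float64(0.0015527095275029885), np.float64(0.0015527095275029651)])
   top-ish pix
tape (array([0.37572172, 0.09955578, 0.03103092]), [np.float64(0.0010278018702887548), np.float64(0.001027801870288781)])
   top-ish pix
book cornerTL (array([0.34363113, 0.30789596, 0.01322736]), [np.float64(0.00042511393406801794), np.float64(0.00042511393406808977)])
   top-ish pix
0 [[314.99205133 213.10449485]] [[315.03429568 231.90200033]]
0.01 [[314.96378498 217.48679278]] [[315.0084264  236.98736207]]
0.02 [[314.93296914 222.2649918 ]] [[314.98027928 242.52120847]]
0.03 [[314.8992439  227.49507377]] [[314.94954125 248.56528544]]
0.04 [[314.86217861 233.24405209]] [[314.91583945 255.19314954]]
book TL,TR top [0.4808421  0.27040421 0.008     ] [0.454806   0.17069087 0.008     ]
```

The wrist pose itself checks out (door top edge triangulates to 0.284–0.292). So the real tips sit about 38 mm above the reported TCP when shut. I'll compare with the first picture, where the fingers were open.

View pics/wrist0.png

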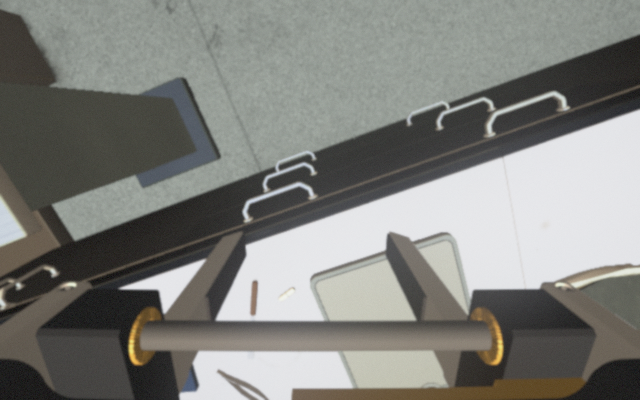

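```bash
python3 - <<'E'
import cv2
i=cv2.imread("pics/scene0.png")
cv2.imwrite("pics/s7.png",cv2.resize(i[120:220,30:140],None,fx=6,fy=6,interpolation=cv2.INTER_CUBIC))
from h import *
for x in (-.047,0,.047):
  for dz in (0,.02,.04):
    c,s=np.cos(1.22),np.sin(1.22)
    print(x,dz,proj("scene",[.2147+x*c,.5866+x*s,.1656+dz])[0])
E
```

```text
-0.047 0 [ 91.57524143 214.94748623]
-0.047 0.02 [ 89.6944334  209.16201242]
-0.047 0.04 [ 87.77982223 203.28023557]
0 0 [ 85.95202479 209.42630383]
0 0.02 [ 84.06742411 203.73262834]
0 0.04 [ 82.14967711 197.94624083]
0.047 0 [ 80.58176124 204.15731312]
0.047 0.02 [ 78.69548781 198.55299407]
0.047 0.04 [ 76.77673339 192.85935944]
```

View pics/s7.png

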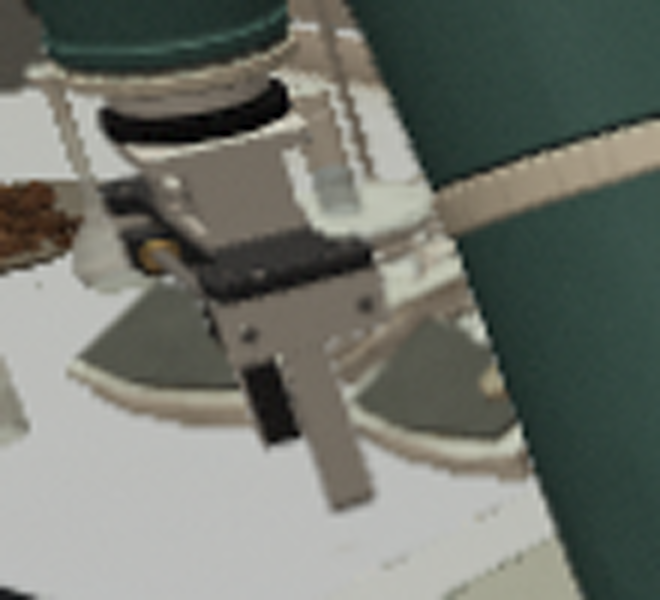

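In every view the tips sit about 38 mm above the reported TCP, open or shut, and the finger cleared the door without touching it. So I'll work with tip height = TCP z + 0.038. I'll lift, back out over the door and come down in front of it again, lower this time.

```bash
python3 -m creep '[[0,0,0,0,0,0.04,1],[0,0,0,-0.03,0.01,0,1],[0,0,0,-0.04,0.016,0,1],[0,0,0,-0.04,0.016,0,1],[0,0,0,-0.02,0.005,0,1],[0,0,0,0,0,-0.04,1],[0,0,0,0,0,-0.036,1],[0,0,0,0,0,0,1]]'
python3 - <<'E'
from h import *
camera("wrist")
cv2.imwrite("pics/w8.png",camera("wrist")[:,:,::-1])
i=camera("scene");cv2.imwrite("pics/s8.png",cv2.resize(i[110:240,200:360],None,fx=5,fy=4.5,interpolation=cv2.INTER_CUBIC)[:,:,::-1])
s=read_state();print(s['t'],s['tcp_pos'],s['force'])
E
```

```text
t: 6.62
tcp_pos: [0.4375, 0.1245, 0.2208]
tcp_rot: [-1.572, 0.003, -0.002]
force: [0.6, -0.0, 0.4]
finger_gap: 0.0003
6.775 [0.43943121 0.12511894 0.2234909 ] [-0.20673404 -1.01673034  0.28951258]
```

View pics/w8.png

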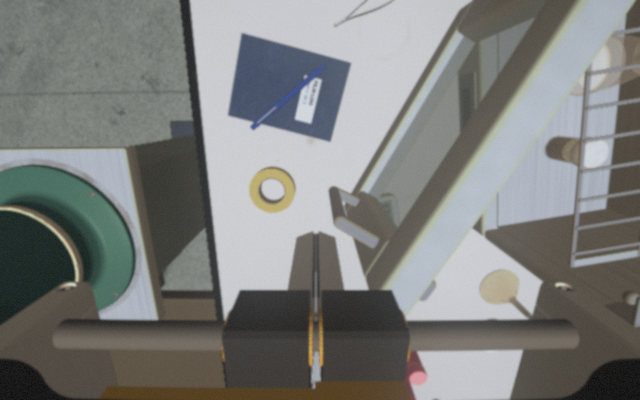

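View pics/s8.png

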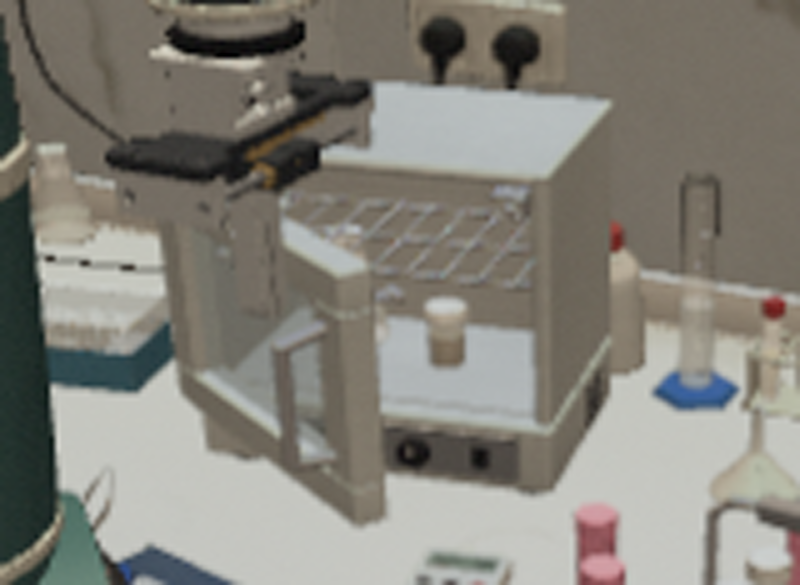

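The finger tip is now in front of the door's upper rail, tip at about (252,179) in scene, above the handle. Pushing along the arc.

```bash
python3 -m creep '[[0,0,0,0.018,-0.005,0,1],[0,0,0,0.017,-0.006,0,1],[0,0,0,0.012,-0.006,0,1],[0,0,0,0.012,-0.006,0,1],[0,0,0,0.01,-0.004,0,1],[0,0,0,0.012,-0.005,0,1]]'
python3 - <<'E'
from h import *
cv2.imwrite("pics/w9.png",camera("wrist")[:,:,::-1])
s=read_state();print(s['t'],s['tcp_pos'],s['force'])
E
```

```text
t: 7.52
tcp_pos: [0.5203, 0.0928, 0.2221]
tcp_rot: [-1.571, 0.0, -0.001]
force: [0.0, 1.6, 0.5]
finger_gap: 0.0006
7.575 [0.52149787 0.09199855 0.22207385] [-0.42168147 -0.6141749  -0.81821538]
```

View pics/w9.png

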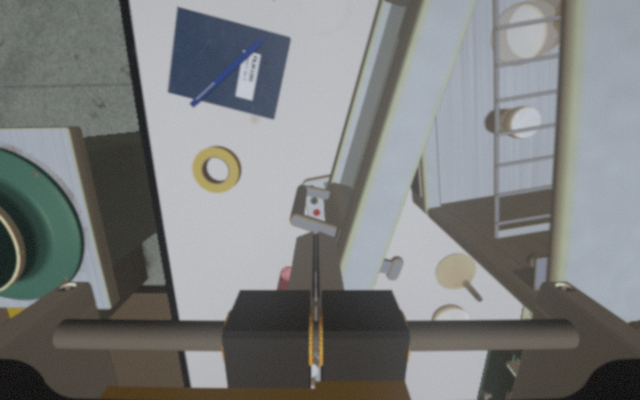

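The door is swinging with the finger: it is now at a shallower angle, with its free edge at (350,285). I'll continue.

```bash
python3 -m creep '[[0,0,0,0.012,-0.005,0,1],[0,0,0,0.012,-0.004,0,1],[0,0,0,0.012,-0.003,0,1],[0,0,0,0.012,-0.002,0,1],[0,0,0,0.008,-0.001,0,1],[0,0,0,0.006,0,0,1],[0,0,0,0,0,0,1]]'
python3 - <<'E'
from h import *
cv2.imwrite("pics/w10.png",camera("wrist")[:,:,::-1])
s=read_state();print(s['t'],s['tcp_pos'],s['force'])
E
```

```text
t: 8.45
tcp_pos: [0.582, 0.0779, 0.2219]
tcp_rot: [-1.571, 0.0, -0.002]
force: [-0.6, 0.4, 0.5]
finger_gap: 0.0008
8.5 [0.58174003 0.07797897 0.22193931] [ 0.67647451 -0.30962693  0.17129057]
```

View pics/w10.png

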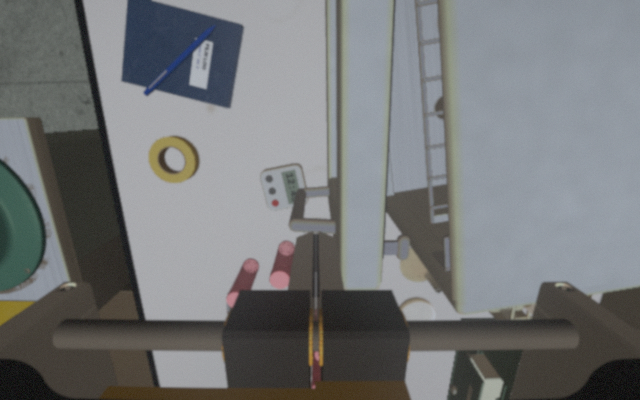

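```bash
python3 -m creep '[[0,0,0,0.007,0,0,1],[0,0,0,0.007,0.001,0,1],[0,0,0,0.005,0,0,1],[0,0,0,0,0,0,1]]'; python3 -m creep '[[0,0,0,0.004,0,0,1],[0,0,0,0,0,0,1]]'
python3 - <<'E'
from h import *
cv2.imwrite("pics/w11.png",camera("wrist")[:,:,::-1])
for uv in [(340,100),(0,0)]: pass
E
```

```text
t: 9.0
tcp_pos: [0.6011, 0.0788, 0.2218]
tcp_rot: [-1.571, 0.0, -0.002]
force: [1.0, -0.0, -0.5]
finger_gap: 0.0002
t: 9.25
tcp_pos: [0.6049, 0.0789, 0.222]
tcp_rot: [-1.571, -0.0, -0.002]
force: [0.6, 0.1, -0.7]
finger_gap: 0.0005
```

View pics/w11.png

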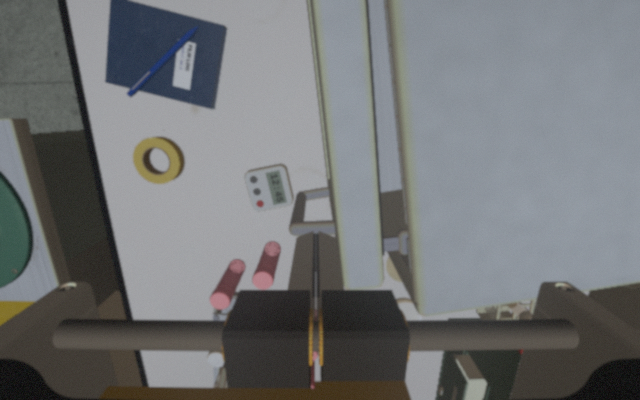

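The gap between the door and the roof edge is still about 15–20 mm at the free side ((383,270) to (410,290)). I'll go on slowly and watch the force.

```bash
python3 -m creep '[[0,0,0,0.004,0,0,1],[0,0,0,0.003,0,0,1],[0,0,0,0,0,0,1]]'; python3 -m creep '[[0,0,0,0.003,0,0,1],[0,0,0,0,0,0,1]]'; python3 -m creep '[[0,0,0,0.003,0,0,1],[0,0,0,0,0,0,1]]'
```

```text
t: 9.68
tcp_pos: [0.6121, 0.0789, 0.222]
tcp_rot: [-1.571, -0.0, -0.002]
force: [-0.2, 0.1, -0.2]
finger_gap: 0.0001
t: 9.93
tcp_pos: [0.6151, 0.0788, 0.222]
tcp_rot: [-1.571, -0.0, -0.002]
force: [0.6, 0.2, 0.4]
finger_gap: 0.0007
t: 10.18
tcp_pos: [0.6173, 0.0789, 0.2219]
tcp_rot: [-1.571, 0.002, -0.002]
force: [-6.0, 0.2, 3.1]
finger_gap: 0.0004
```

Contact with the catch, at 6 N. I'll push on.

```bash
python3 -m creep '[[0,0,0,0.003,0,0,1],[0,0,0,0,0,0,1]]'; python3 -m creep '[[0,0,0,0.003,0,0,1],[0,0,0,0,0,0,1]]'; python3 -m creep '[[0,0,0,0.003,0,0,1],[0,0,0,0,0,0,1]]'
python3 - <<'E'
from h import *
cv2.imwrite("pics/w12.png",camera("wrist")[:,:,::-1])
E
```

```text
t: 10.42
tcp_pos: [0.6174, 0.0789, 0.2219]
tcp_rot: [-1.57, 0.008, -0.002]
force: [-32.5, -1.7, 16.9]
finger_gap: 0.0003
t: 10.68
tcp_pos: [0.6174, 0.0789, 0.2218]
tcp_rot: [-1.57, 0.014, -0.001]
force: [-58.6, -2.2, 31.3]
finger_gap: 0.0008
t: 10.92
tcp_pos: [0.6174, 0.079, 0.2218]
tcp_rot: [-1.569, 0.02, -0.001]
force: [-85.8, -1.4, 47.7]
finger_gap: 0.0004
```

View pics/w12.png

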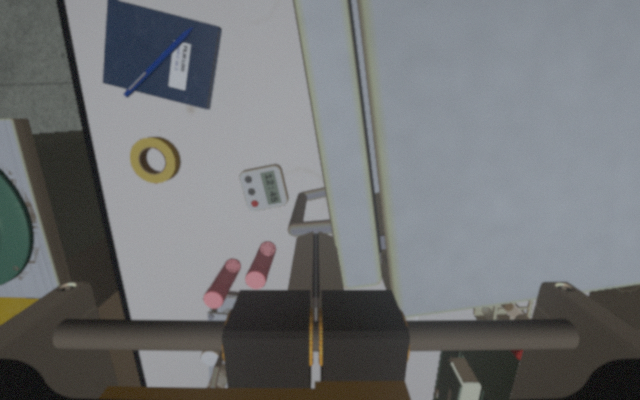

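86 N means the door is against its rigid stop, and the door edge runs parallel to the roof edge with an even gap. I'll back off and check that it stays.

```bash
python3 -m creep '[[0,0,0,-0.005,0,0,1],[0,0,0,-0.005,0,0,1],[0,0,0,0,0,0,1]]'; python3 -m creep '[[0,0,0,-0.02,0,0,1],[0,0,0,-0.03,0,0,1],[0,0,0,-0.03,0,0,1],[0,0,0,0,0,0,1]]'
python3 - <<'E'
from h import *
i=camera("wrist");cv2.imwrite("pics/w13.png",i[:,:,::-1])
i=camera("scene");cv2.imwrite("pics/s13.png",cv2.resize(i[110:240,200:360],None,fx=5,fy=4.5,interpolation=cv2.INTER_CUBIC)[:,:,::-1])
E
```

```text
t: 11.35
tcp_pos: [0.6169, 0.079, 0.2222]
tcp_rot: [-1.571, -0.0, -0.002]
force: [-0.4, -0.0, 0.3]
finger_gap: 0.0004
t: 11.85
tcp_pos: [0.5361, 0.0792, 0.2224]
tcp_rot: [-1.57, -0.0, -0.001]
force: [-0.0, 0.8, -0.6]
finger_gap: 0.0006
```

View pics/w13.png

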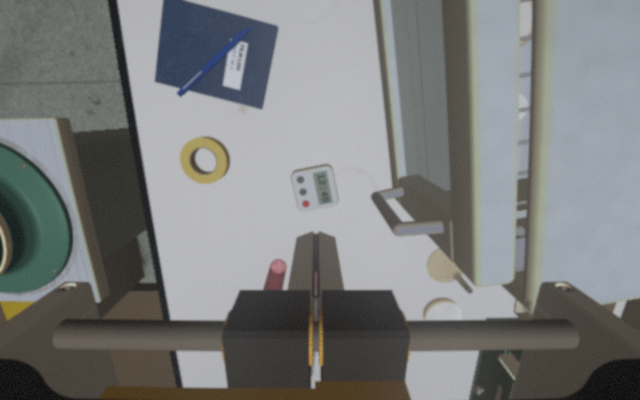

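View pics/s13.png

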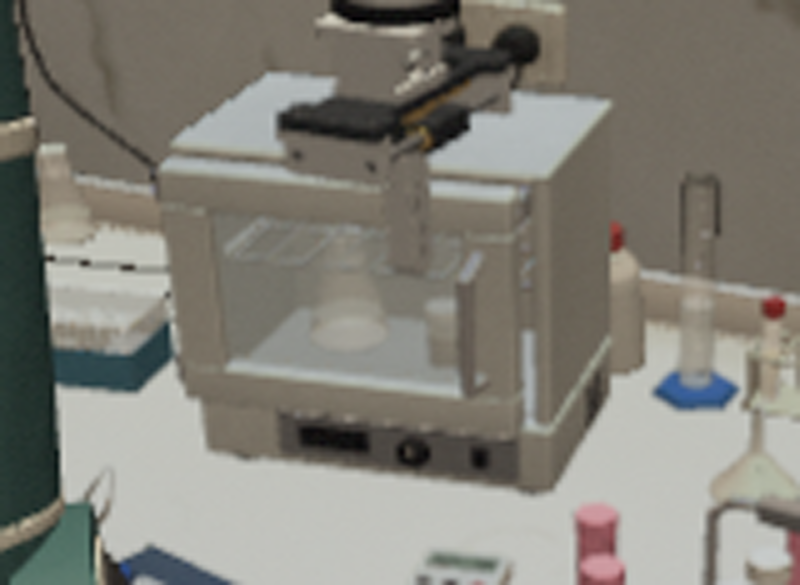

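The scene picture shows a remaining gap at the free side (strip at (525,200–420) in the crop), so the door may not be fully in. I'll measure the angles.

```bash
python3 - <<'E'
from h import *
i=camera("wrist")
c=i[0:310,370:560];cv2.imwrite("pics/w14.png",cv2.resize(c,None,fx=2.5,fy=1.9,interpolation=cv2.INTER_CUBIC)[:,:,::-1])
i=camera("top");cv2.imwrite("pics/t14.png",cv2.resize(i[130:230,170:300],None,fx=6,fy=6,interpolation=cv2.INTER_CUBIC)[:,:,::-1])
E
```

```text
(no output)
```

View pics/w14.png

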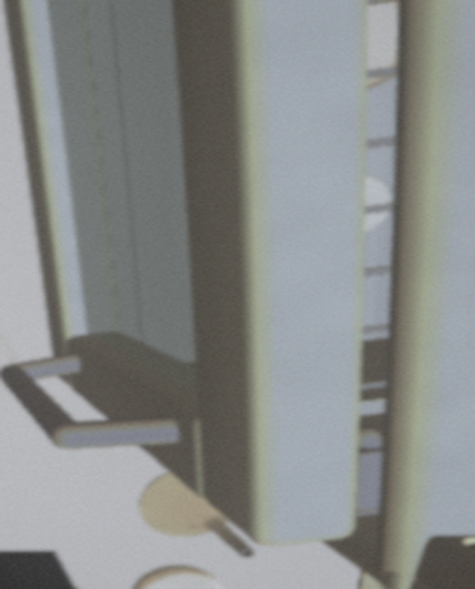

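View pics/t14.png

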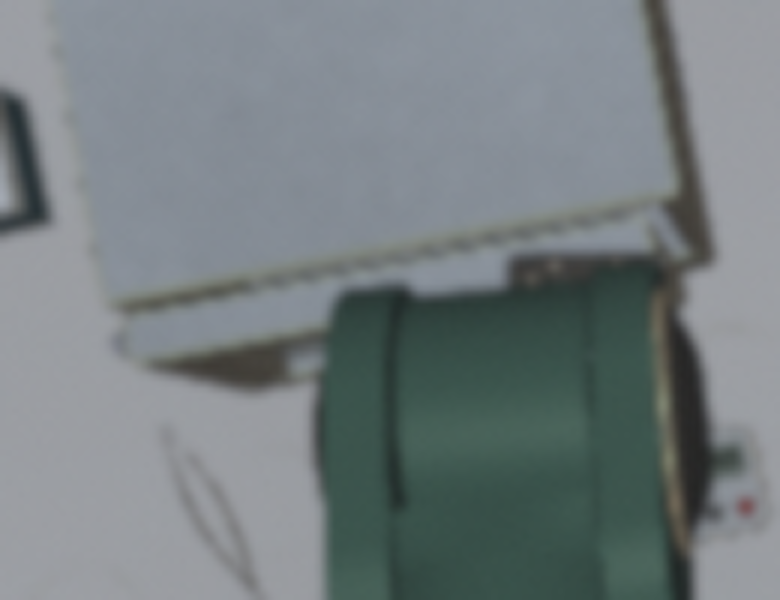

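```bash
python3 - <<'E'
from h import *
camera("wrist")
A=lambda x,y:(370+(x+.5)/2.5-.5,(y+.5)/1.9-.5)
def L(n,a,b,z):
    p,q=onz("wrist",A(*a),z),onz("wrist",A(*b),z);d=q-p
    print(n,p[:2],q[:2],'yaw deg',np.degrees(np.arctan2(d[0],-d[1])))
L('inner',(366,20),(356,530),.286)
L('outer',(242,20),(260,535),.286)
L('roof',(400,20),(386,560),.296)
L('rooftop of curve',(430,20),(412,560),.296)
E
```

```text
inner [0.63170635 0.20919723] [0.65679169 0.06699142] yaw deg 10.004149200081821
outer [0.60827729 0.20885157] [0.63346228 0.06542325] yaw deg 9.959201591099792
roof [0.63168019 0.20632433] [0.65830064 0.06274971] yaw deg 10.50403848908517
rooftop of curve [0.63705061 0.20642881] [0.6644847  0.06265749] yaw deg 10.80316996758058
```

The door's top edges lie at yaw 10.0° and the roof edge at 10.5–10.8°, parallel within measuring error. The contact x of 0.617 also matches the predicted shut position of 0.618. As a check that the stop was the door and not the gripper body, I'll push once more, gently and at a different height.

```bash
python3 -m creep '[[0,0,0,0.03,0,0.012,1],[0,0,0,0.03,0,0,1],[0,0,0,0.018,0,0,1],[0,0,0,0,0,0,1]]'; python3 -m creep '[[0,0,0,0.004,0,0,1],[0,0,0,0,0,0,1]]'; python3 -m creep '[[0,0,0,0.002,0,0,1],[0,0,0,0,0,0,1],[0,0,0,0,0,0,1]]'
```

```text
t: 12.6
tcp_pos: [0.6154, 0.0785, 0.2331]
tcp_rot: [-1.572, 0.001, -0.002]
force: [-0.7, -0.6, 0.3]
finger_gap: 0.0002
t: 12.85
tcp_pos: [0.6176, 0.0788, 0.2337]
tcp_rot: [-1.571, 0.002, -0.002]
force: [-5.6, -0.8, -0.8]
finger_gap: 0.0007
t: 13.22
tcp_pos: [0.6179, 0.0788, 0.2336]
tcp_rot: [-1.571, 0.005, -0.002]
force: [-18.7, -2.2, 4.6]
finger_gap: 0.0006
```

Same stop position at both heights, so the door is seated. Now I'll retreat, open the gripper and move above the carrier.

```bash
python3 -m creep '[[0,0,0,-0.03,0,0,1],[0,0,0,-0.04,0,0,1],[0,0,0,-0.04,0,0.01,1],[0,0,-0.5,-0.004,-0.037,0.01,-1],[0,0,-0.5,-0.004,-0.037,0,-1],[0,0,-0.5,-0.004,-0.037,0,-1],[0,0,-0.5,-0.004,-0.037,0,-1],[0,0,-0.5,-0.004,-0.037,0,-1],[0,0,-0.5,-0.004,-0.037,0,-1],[0,0,-0.5,-0.003,-0.037,0,-1],[0,0,-0.5,-0.003,-0.037,0,-1],[0,0,0,0,0,0,-1]]'
python3 - <<'E'
from h import *
s=read_state();i=camera("wrist");cv2.imwrite("pics/w15.png",i[:,:,::-1])
cv2.imwrite("pics/t15.png",camera("top")[:,:,::-1]);cv2.imwrite("pics/s15.png",camera("scene")[:,:,::-1])
print(s['t'],s['tcp_pos'],s['tcp_rot'])
print([(d['score'],d['at']) for d in search_frame("wrist","carrier_grip")])
E
```

```text
t: 14.72
tcp_pos: [0.4797, -0.2195, 0.2543]
tcp_rot: [-1.571, -0.0, -0.076]
force: [-0.4, 0.9, -0.3]
finger_gap: 0.0873
14.725 [ 0.47974067 -0.21954468  0.25425158] [-1.57126977e+00 -4.31793825e-04 -7.55565716e-02]
[(0.87, [318.7, 166.0])]
```

View pics/w15.png

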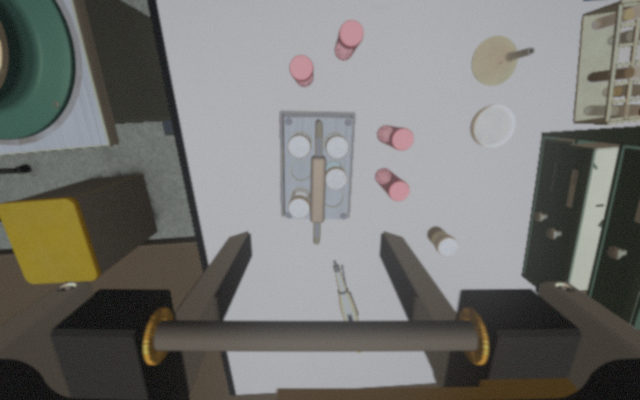

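View pics/s15.png

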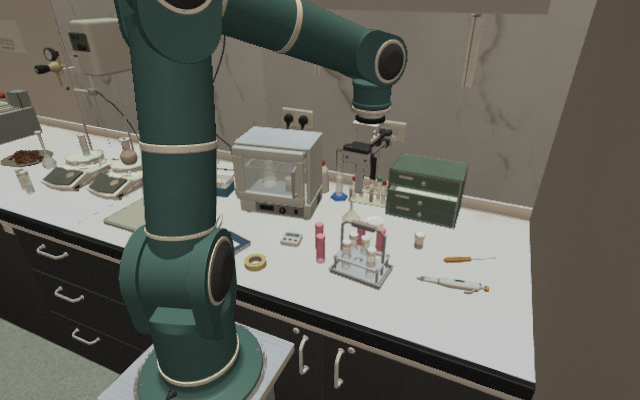

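The wrist view shows the grip sleeve from (319,156) to (317,221), centred between the open fingers and aligned with them. The door looks shut in scene. I'll compute the residual.

```bash
python3 - <<'E'
from h import *
i=camera("wrist")
a,b=onz("wrist",(319,156),.172),onz("wrist",(317.3,221),.172)
print(a,b,(a+b)/2,np.linalg.norm(a-b),'yaw',np.degrees(np.arctan2(-(a-b)[0],(a-b)[1])),read_state()['tcp_rot'])
p,q=onz("wrist",(319,121),.172),onz("wrist",(317,243),.172);print(p,q,(p+q)/2,np.degrees(np.arctan2(-(p-q)[0],(p-q)[1])))
E
```

```text
[ 0.48782513 -0.17522317  0.172     ] [ 0.48123691 -0.24595812  0.172     ] [ 0.48453102 -0.21059065  0.172     ] 0.07104109995324512 yaw -5.321153363161769 [-1.57028538e+00 -1.01576629e-04 -6.99749234e-02]
[ 0.49013986 -0.14062058  0.172     ] [ 0.47910501 -0.27218805  0.172     ] [ 0.48462244 -0.20640432  0.172     ] -4.794301486817544
```

```bash
python3 -m creep '[[0,0,0,0.003,0.004,0,-1],[0,0,0,0,0,-0.03,-1],[0,0,0,0,0,-0.03,-1],[0,0,0,0,0,-0.03,-1],[0,0,0,0,0,-0.026,-1],[0,0,0,0,0,-0.026,-1],[0,0,0,0,0,0,-1]]'
python3 - <<'E'
from h import *
s=read_state();i=camera("wrist");cv2.imwrite("pics/w16.png",i[:,:,::-1])
i=camera("scene");cv2.imwrite("pics/s16.png",cv2.resize(i[180:300,290:440],None,fx=5,fy=5,interpolation=cv2.INTER_CUBIC)[:,:,::-1])
E
```

```text
t: 15.85
tcp_pos: [0.4831, -0.2122, 0.1109]
tcp_rot: [-1.571, 0.003, -0.071]
force: [0.0, -0.3, 0.1]
finger_gap: 0.0938
```

View pics/w16.png

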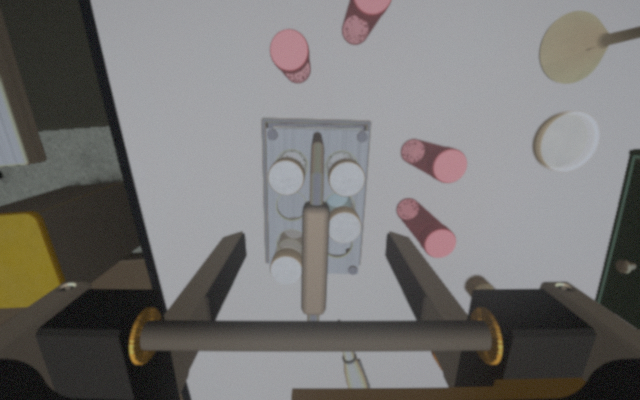

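View pics/s16.png

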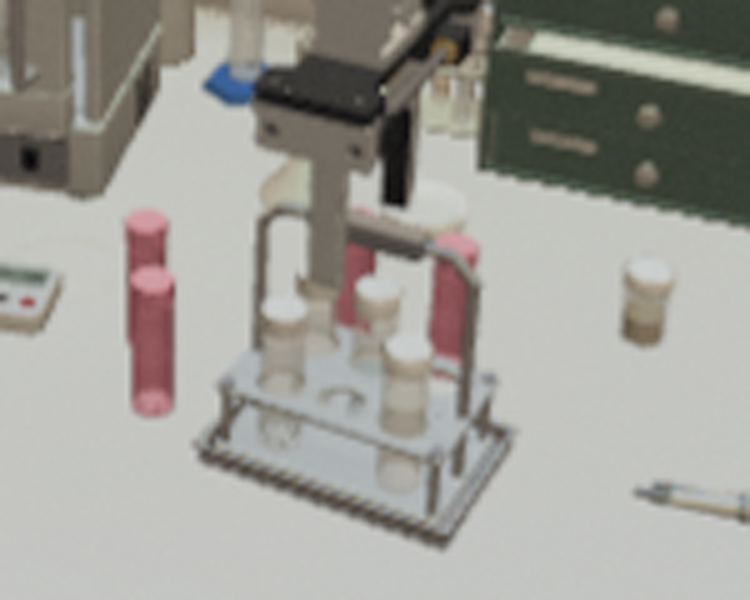

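In the scene crop the finger tips' midpoint (358,242) lies left of the sleeve's middle (390,237), so I'll re-measure the y position.

```bash
python3 - <<'E'
from h import *
i=camera("wrist");s=read_state();p=s['tcp_pos'];print(p)
a,b=onz("wrist",(316,205),.172),onz("wrist",(314,312),.172);print(a,b,(a+b)/2,np.linalg.norm(a-b))
a,b=onz("wrist",(318,133),.172),onz("wrist",(314,320),.172);print(a)
# finger tips: scene pixels
S=lambda x,y:(290+(x+.5)/5-.5,180+(y+.5)/5-.5)
for uv in (S(322,285),S(395,203)):
    print('tip px',uv,'z.149',onz("scene",uv,.149),'z.111',onz("scene",uv,.111))
for e in [(345,225),(435,252),(390,237)]: print('sleeve',onz("scene",S(*e),.163))
for z in (.111,.13,.149,.16):
  print(z,[proj("scene",[p[0]+d,p[1],z])[0].round(1).tolist() for d in (-.047,.047)])
  print('  wrist tips',[proj("wrist",[p[0]+d,p[1]+e,z])[0].round(1).tolist() for d in (-.047,.047) for e in (-.008,.008)])
t=camera("top");cv2.imwrite("pics/t16.png",cv2.resize(t[180:260,320:420],None,fx=7,fy=7,interpolation=cv2.INTER_CUBIC)[:,:,::-1])
E
```

```text
[ 0.48441312 -0.21307645  0.11305842]
[ 0.48748712 -0.17960479  0.172     ] [ 0.48107889 -0.25166859  0.172     ] [ 0.484283   -0.21563669  0.172     ] 0.07234816221797188
[ 0.49138804 -0.13966988  0.172     ]
tip px (354.0, 236.6) z.149 [ 0.43575507 -0.20640696  0.149     ] z.111 [ 0.48933205 -0.18867373  0.111     ]
tip px (368.6, 220.2) z.149 [ 0.53770225 -0.21663773  0.149     ] z.111 [ 0.59746686 -0.19952545  0.111     ]
sleeve [ 0.48024793 -0.2039144   0.163     ]
sleeve [ 0.47423457 -0.26039045  0.163     ]
sleeve [ 0.4787359  -0.23196533  0.163     ]
0.111 [[355.8, 247.8], [366.1, 231.4]]
  wrist tips [[258.1, 234.7], [255.6, 216.3], [373.7, 227.0], [373.4, 208.3]]
0.13 [[356.1, 242.4], [366.5, 226.2]]
  wrist tips [[253.4, 244.8], [250.5, 225.1], [378.5, 236.6], [378.4, 216.5]]
0.149 [[356.4, 236.8], [366.8, 220.9]]
  wrist tips [[247.9, 256.8], [244.6, 235.5], [384.3, 247.9], [384.2, 226.2]]
0.16 [[356.6, 233.6], [367.0, 217.8]]
  wrist tips [[244.2, 264.7], [240.6, 242.5], [388.1, 255.5], [388.1, 232.7]]
```

View pics/t16.png

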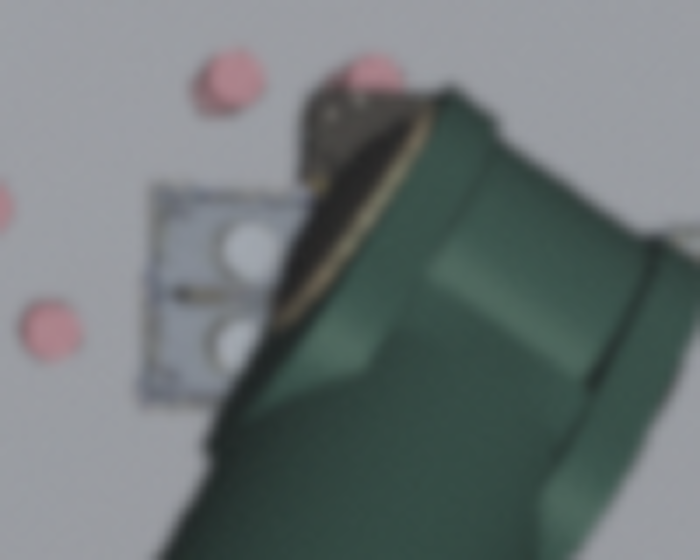

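The TCP is at (0.484,−0.213) and the sleeve centre at (0.484,−0.2155), so they are aligned. The near finger was just hiding part of the sleeve. The tip height of 0.149 is confirmed. Closing.

```bash
python3 -m creep '[[0,0,0,0,-0.003,0,-1],[0,0,0,0,0,0,1],[0,0,0,0,0,0,1],[0,0,0,0,0,0,1],[0,0,0,0,0,0,1],[0,0,0,0,0,0,1],[0,0,0,0,0,0,1],[0,0,0,0,0,0,1]]'
python3 - <<'E'
from h import *
i=camera("wrist");cv2.imwrite("pics/w17.png",i[:,:,::-1]);s=read_state();print(s['force'],s['finger_gap'],s['tcp_pos'])
E
```

```text
t: 17.05
tcp_pos: [0.4838, -0.2161, 0.112]
tcp_rot: [-1.571, 0.0, -0.072]
force: [-0.0, -0.2, -0.6]
finger_gap: 0.0277
[-0.43620735  0.1346413  -0.45472157] 0.023627818084817183 [ 0.48374232 -0.21608353  0.11201113]
```

View pics/w17.png

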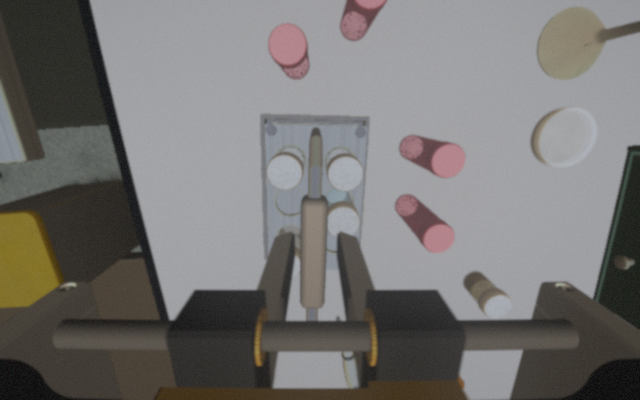

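The fingers are still closing, evenly either side of the sleeve. I'll let them finish.

```bash
python3 -m creep '[[0,0,0,0,0,0,1],[0,0,0,0,0,0,1],[0,0,0,0,0,0,1],[0,0,0,0,0,0,1],[0,0,0,0,0,0,1]]'; python3 -m creep '[[0,0,0,0,0,0.002,1],[0,0,0,0,0,0.002,1],[0,0,0,0,0,0.002,1],[0,0,0,0,0,0.003,1],[0,0,0,0,0,0.003,1],[0,0,0,0,0,0.003,1],[0,0,0,0,0,0,1]]'
python3 - <<'E'
from h import *
i=camera("wrist");cv2.imwrite("pics/w18.png",i[:,:,::-1])
i=camera("scene");cv2.imwrite("pics/s18.png",cv2.resize(i[180:300,290:440],None,fx=5,fy=5,interpolation=cv2.INTER_CUBIC)[:,:,::-1])
E
```

```text
t: 17.73
tcp_pos: [0.4837, -0.2161, 0.1119]
tcp_rot: [-1.571, 0.0, -0.072]
force: [-1.7, -0.6, -3.8]
finger_gap: 0.0157
t: 18.6
tcp_pos: [0.4839, -0.2161, 0.1273]
tcp_rot: [-1.571, -0.0, -0.071]
force: [-0.0, 0.4, -7.0]
finger_gap: 0.0161
```

View pics/s18.png

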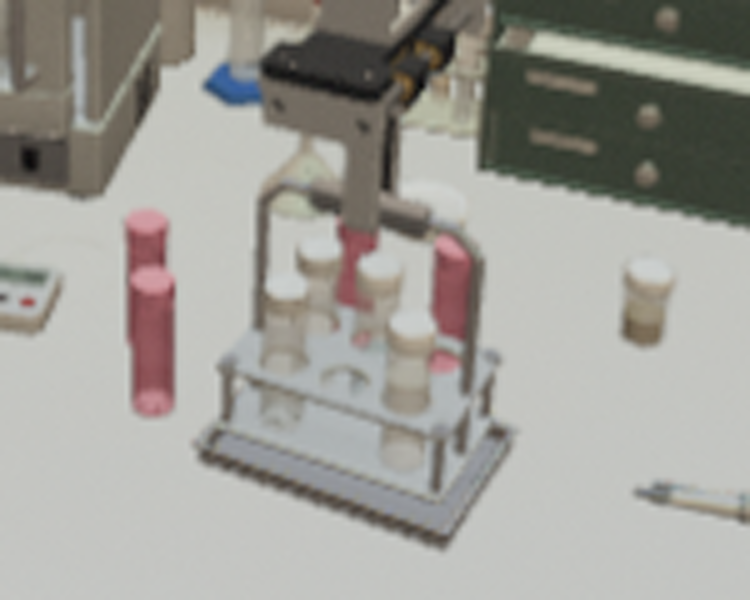

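The carrier is free of the tray, which stayed in place, and all four vials stand in their holes. Lifting slowly to about 10 cm.

```bash
python3 -m creep '[[0,0,0,0,0,0.003,1],[0,0,0,0,0,0.006,1],[0,0,0,0,0,0.009,1],[0,0,0,0,0,0.01,1],[0,0,0,0,0,0.01,1],[0,0,0,0,0,0.01,1],[0,0,0,0,0,0.01,1],[0,0,0,0,0,0.01,1],[0,0,0,0,0,0.008,1],[0,0,0,0,0,0.004,1],[0,0,0,0,0,0.002,1],[0,0,0,0,0,0,1]]'; python3 -m creep '[[0,0,0,0,0,0,1],[0,0,0,0,0,0,1],[0,0,0,0,0,0,1],[0,0,0,0,0,0,1],[0,0,0,0,0,0,1],[0,0,0,0,0,0,1]]'
python3 - <<'E'
from h import *
i=camera("scene");cv2.imwrite("pics/s19f.png",i[:,:,::-1]);cv2.imwrite("pics/s19.png",cv2.resize(i[140:290,290:440],None,fx=4,fy=4,interpolation=cv2.INTER_CUBIC)[:,:,::-1])
cv2.imwrite("pics/w19.png",camera("wrist")[:,:,::-1]);cv2.imwrite("pics/t19.png",camera("top")[:,:,::-1])
E
```

```text
t: 20.2
tcp_pos: [0.4837, -0.2161, 0.209]
tcp_rot: [-1.571, 0.0, -0.072]
force: [-0.9, 0.4, -6.2]
finger_gap: 0.0157
t: 20.95
tcp_pos: [0.4838, -0.2161, 0.209]
tcp_rot: [-1.571, 0.0, -0.072]
force: [-0.0, 0.6, -5.9]
finger_gap: 0.0159
```

View pics/s19.png

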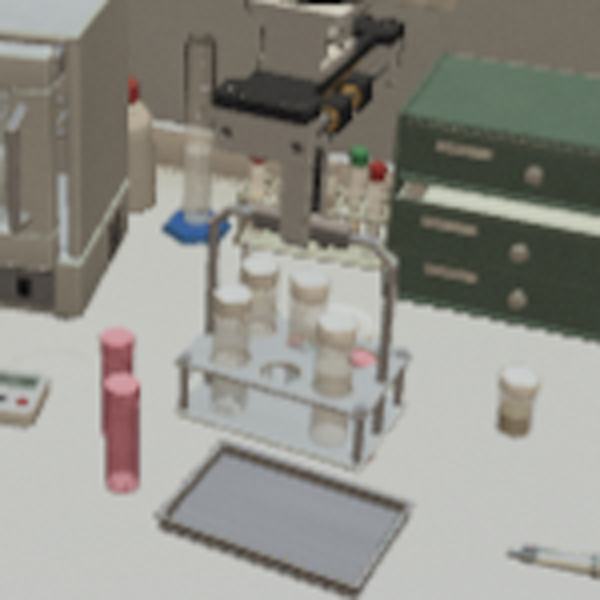

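View pics/s19f.png

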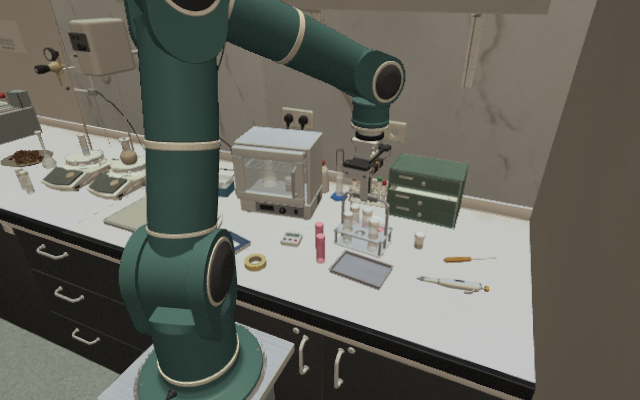

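View pics/w19.png

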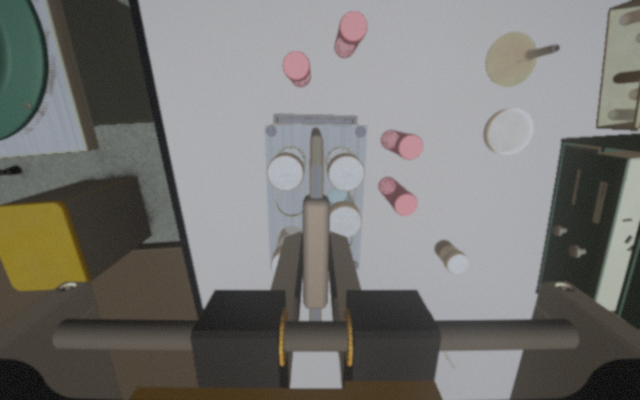

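The carrier hangs level about 10 cm up, with four vials in their holes and the tray where it was. Now a numeric check of the tilt (carrier features in the wrist view resting against lifted) and of the door.

```bash
python3 - <<'E'
from h import *
a=cv2.imread("pics/w17.png",0);b=cv2.imread("pics/w19.png",0)
for n,(x,y) in dict(postL=(271,130),postR=(362,130),capL=(285,168),capR=(345,170),sleeveTop=(313,197)).items():
    t=a[y-11:y+12,x-11:x+12];w=b[y-22:y+23,x-22:x+23]
    r=cv2.matchTemplate(w,t,cv2.TM_CCOEFF_NORMED);_,v,_,m=cv2.minMaxLoc(r);print(n,round(v,2),m[0]-11,m[1]-11)
i0=cv2.imread("pics/s13.png")
i=camera("scene");cv2.imwrite("pics/s20.png",cv2.resize(i[115:225,225:335],None,fx=5,fy=5,interpolation=cv2.INTER_CUBIC)[:,:,::-1])
cv2.imwrite("pics/t20.png",cv2.resize(camera("top")[90:230,170:310],None,fx=4,fy=4,interpolation=cv2.INTER_CUBIC)[:,:,::-1])
s=read_state();print(s['t'],s['tcp_pos'],s['force'],s['finger_gap'])
E
```

```text
postL 0.56 11 -1
postR 0.8 -2 9
capL 0.97 1 1
capR 0.93 1 -1
sleeveTop 0.99 2 0
21.2 [ 0.48376883 -0.21610082  0.20903213] [-0.74943731  0.06291971 -6.23679464] 0.015826711129063416
```

View pics/s20.png

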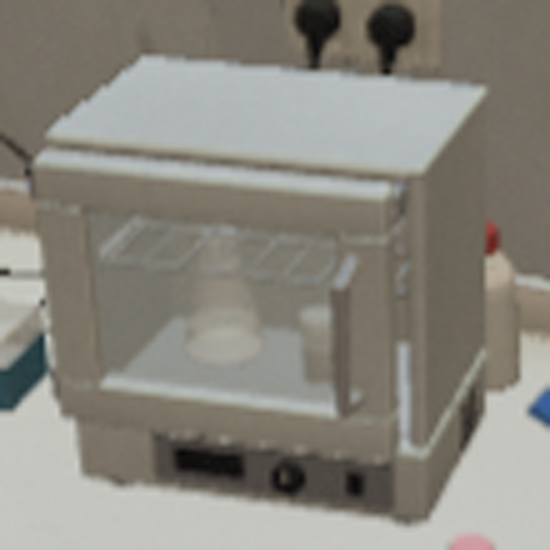

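View pics/t20.png

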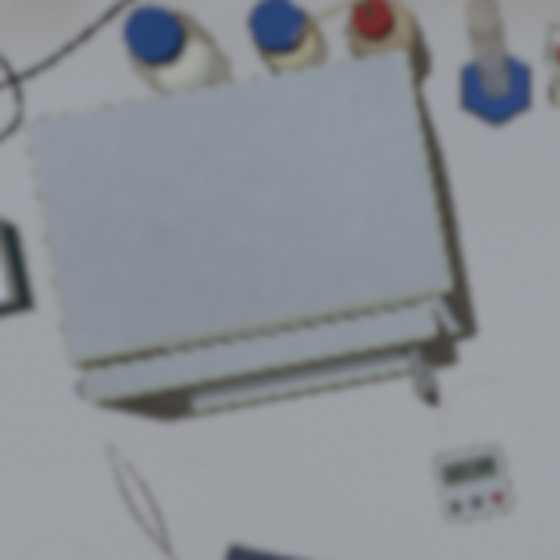

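In the top view the door's outer edge (about 11°) and the roof edge (about 10.3°) are parallel within pixel error, so the door is shut. The caps and sleeve shifted by at most 2 px against the resting pose, so the carrier is level. I'll hold briefly, then hand in.

```bash
python3 -m creep '[[0,0,0,0,0,0,1],[0,0,0,0,0,0,1],[0,0,0,0,0,0,1],[0,0,0,0,0,0,1]]'; python3 - <<'E'
from cell import *
print(sign_off())
E
```

```text
t: 21.7
tcp_pos: [0.4838, -0.2161, 0.209]
tcp_rot: [-1.571, 0.0, -0.072]
force: [-0.3, -0.5, -6.4]
finger_gap: 0.0155
the job is handed in; nothing more can be done
None
```

I pushed the incubator door shut, then took the vial carrier by its grip sleeve and lifted it out of the tray. I handed in at 21.7 s with it still held about 10 cm above the bench; the hand-in gave no verdict.

**Last checks**
- **Door:** a second push at a different height met the same rigid stop. From above, the door edge runs parallel to the roof edge within about 1°. I had no direct reading of the door angle, so I judged it seated from these two checks.
- **Carrier:** the fingers hold the sleeve at an opening of 15.5–16 mm and carry 6–6.4 N, which fits the carrier alone. The arm position is steady, and all four vials stand in their holes.
- **Tilt:** the vial caps and sleeve moved by no more than 2 px in the wrist picture from resting to lifted. The match on the corner posts was unreliable, so I set it aside.
- **Surroundings:** the tray stayed in place, and the other things look unmoved in the pictures.

**What disagreed or went wrong**
- **Fingertip height:** the real fingertips sit about 38 mm above the reported TCP in the wrist and scene pictures. Because of this, my first push passed over the door without touching it. I corrected for it afterwards, and it leaves the stated grasp point roughly 30 mm below the sleeve centre, inside the 45 mm limit.
- **Push force:** while shutting the door I pressed against its stop with about 86 N along x and about 98 N in all. That was on the fingers, below the 120 N wrist limit but more than needed.

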